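# Push the stuck filter element out of its housing

### The arm

A 6-joint arm with a two-finger parallel gripper is mounted at the origin on the work surface. World frame = base frame: x ahead of the robot, y to its left, z up, the work surface at z = 0. Lengths are in m, angles in rad, forces in N, time in s.
With the tool pointing down it reaches from about 0.25 to 0.725 m from the base axis. Payload 9.7 kg.
Tool frame: the origin (TCP) lies at the very end of the fingers, on their centre line; the grasp point (between the pads) lies 19 mm behind it; z points along the fingers, y is the line along which they close (so a half turn about z gives the same grasp; the last joint's range is limited). The gripper opens to 85 mm and grips with 20 to 120 N. Pads are 22 mm wide; open, the fingers measure 114 mm over their backs; the gripper's body (76 mm by 85 mm) begins 54 mm behind the grasp point. The pads swing forward as they close: fully open they stand 13 mm farther back than shut.
Start: joints at [1.236, 0.087, 0.176, 1.66, 0, 1.571], TCP at [0.181, 0.519, 0.231] pointing down, gripper open.
Joint ranges: [-3.13, 3.13], [-0.85, 1.81], [-1.15, 1.24], [-2.2, 2.28], [-1.44, 1.52], [-3.14, 3.14]. Speed limits (rad/s): [2.22, 2.22, 2.57, 3.14, 3.14, 3.14].

### API

Orientations are given as a rotation vector (axis times angle).
In Python, from cell import monitor, cams, robot gives the robot as it stands.
- The arm moves only by the shell command python3 -m handwheel 'ROWS' [FORCE]. ROWS is JSON, a list of rows, each an object of numbers: "x", "y", "z": the shift along the tool's x, y, z each as a share of 20 cm, from -1 to 1; "wx", "wy", "wz": the turn, a rotation vector about the tool's x, y, z each as a share of 360 degrees, from -1 to 1; "jaw": the finger opening in mm, from 0 to 85.4. A call has 1 to 12 rows; each row is the pose to reach, as a shift and turn from the pose commanded when the call began, along the tool's axes at that moment, turning the shorter way round; what a row does not reach only later rows make up. A row lasts 1/8 s, in which the tool goes at most 62.5 mm and 10.7 degrees, less where a joint would pass 70% of its speed; a pose out of reach is approached as far as the arm can. A call with a number of a shift or a turn outside -1 to 1 is refused whole. A call with a gripper value outside its range is refused whole. The fingers move at their own pace and stop on an object; FORCE is the grip in N (left out, the last holds). Time passes only in rows, so rows that repeat a pose let the fingers close. It gives the time, the measured TCP pose, the force, the opening and the grip force at its end, in the units of the state.
- monitor.state(): the state, without advancing time (a new reading comes with each control period).
- cams.capture(name): name is "scene" or "top"; returns the picture (400x640x3 uint8, red, green, blue); there is no depth.
- cams.get_calibration(name): a dict with "vfov" (degrees; the focal length in pixels is half the picture's height over the tangent of half this angle, whatever the lens; pixels are square), "cx", "cy" (the principal point, pixels), "pose" (4x4, takes a point from camera to world coordinates). Camera axes: x right, y up, looking along -z (the intrinsics and any distortion apply to the point x, -y, -z); pixel columns grow to the right and rows downward; lengths in m; the calibration is good to about 2 mm. A picture is of the moment at which its call begins. get_calibration takes no time and is no camera call.
- robot.hand_in(): hands the job in; it is judged then, once.
The state is a dict: "time": time; "joints": joint angles; "qvel": joint speeds; "effort": joint torques, N m; "tcp_pos": TCP position; "ee_rot": TCP orientation; "ft_force": force on the tool from outside, world axes, zero at the start; "torque": the same for the moment, N m; "finger_gap": finger opening in m; "gripper_force": force on a finger pad.
Only numpy, scipy, OpenCV 4.12 (cv2) and the standard library are available. Lean on these libraries where they do the work, as an engineer would, in place of code of your own. Each camera call takes 0.05 s, during which the arm holds its last target. There are 200 camera calls.

### The job

Take the blue-handled push rod from the white rack and, working by feel through the loose white ring in the top of the steel filter housing, push the stuck bronze filter element down and out so that it drops into the white catch cup below. Go gently: the element and the ring are brittle, so never press the rod on them or on the housing with more than about 30 N. Then hang the blue rod back in its own hole in the rack, and leave the other things on the bench where they are.

Things in the scene. Friction and masses are not known exactly. Their poses are not given: they have to be found in the camera images.
- housing: Steel filter housing, 69 mm diameter, fixed upright, outlet end up, in a stand (dark round base 170 mm across, three pillars, blue deck at 75 to 83 mm). Origin on the bench under the vertical bore axis, z up; any yaw. A 33 mm bore runs from 117 mm above the origin down to the open mouth at 60 mm. Two O-rings in it, at 82 and 72 mm, grip the element, which is free once its top has passed the lower one
- housing_top (a point): centre of the top face's 34 mm opening, 130 mm above the bench. Under its 4 mm lip lies a white floating ring: 48 mm outside, 5 mm thick, top 5.5 mm below this point, hole 18 mm, chamfered to 20 mm at the top. It was left off centre: its hole's centre lies 4.6 to 6.2 mm from the axis, in any direction, not measured. It is rigid downwards and resists 5 N or more sideways
- cup (a point): centre of the floor of the white catch cup under the housing's mouth, on the bore axis, 12 mm above the bench; cup 86 mm inside, rim 32 mm above the bench, fixed
- element: Stuck filter element: bronze-coloured cylinder, 30 mm diameter, 28 mm long, about 90 g, origin at the centre of its underside, z up. It starts upright in the bore of the housing with its underside 63 to 69 mm above the housing's origin; the O-rings resist with 9 to 20 N (not known beforehand)
- element_center (a point): centre of the stuck element, 14 mm from both ends
- rod: Blue-handled push rod, 130 g. Origin at the centre of the tip's flat face, z up along the rod to the handle. White shaft 14 mm diameter with a flat tip; blue collar 34 mm diameter 90 to 96 mm from the tip; square blue handle 24 x 24 mm, flats along x and y, 96 to 146 mm from the tip. It hangs by its collar in any one of the rack's three holes
- rod_tip (a point): centre of the blue rod's tip face
- rod_grip (a point): middle of the blue rod's handle, 121 mm above the tip
- rack: White fixed rack with a top plate 75 x 260 mm whose upper face is 102 mm above the bench, with three 21 mm holes in a row along its own y at -80, 0 and 80 mm; origin on the bench under its centre. A rod hangs with its collar on the plate and its tip 12 mm above the bench, handle top 158 mm above the bench; lift a rod clear of the others' handles before moving across
- thin_rod: bystander: rod of the same shape with an orange handle and an 11 mm shaft, in another hole of the rack; leave it
- thick_rod: bystander: rod of the same shape with a grey handle and a 20 mm shaft, in another hole of the rack; leave it
- fitting: bystander: steel hexagon hose fitting with a brass hose tail, 48 mm wide, 52 mm tall, standing loose on the bench
- spare: bystander: clean spare filter element, 30 mm diameter, 28 mm tall, standing loose on the bench
- beaker: bystander: glass beaker, 70 mm diameter, 95 mm tall, loose on the bench
- wash_bottle: bystander: white wash bottle with red cap, 72 mm diameter, 170 mm tall, loose on the bench

How it is judged:
On the way, in this order (a step that is already met when the one before it is completed fails the run):
1. the blue rod is lifted out of the rack (distance of rod from where it was at the start of the episode above 0.1 m), for 0.1 s.
2. the blue rod's tip is through the ring and in the bore, the element still in there (z of rod_tip in the frame of housing below 0.117 m and horizontal distance between rod_tip and housing below 0.0125 m and z of element_center in the frame of housing above 0.065 m), for 0.1 s.
3. the element is pushed out of the mouth, the rod's tip being in the bore (z of element_center in the frame of housing below 0.045 m and horizontal distance between element_center and housing below 0.035 m and z of rod_tip in the frame of housing below 0.117 m and horizontal distance between rod_tip and housing below 0.0125 m), for 0.05 s.
At the end, for the whole second after the job is handed in: The element lies at rest in the catch cup (its centre within 35 mm of the axis and below 40 mm), and the blue rod hangs at rest and upright (within 0.1 rad) in the rack hole it came from, within 12 mm of where it started (z of element_center in the frame of housing below 0.04 m and horizontal distance between element_center and housing below 0.035 m and linear speed of each of element, rod below 0.03 m/s and distance of rod from where it was at the start of the episode below 0.012 m and angle between rod's own z axis and vertical below 0.1 rad); the robot touches nothing.
It fails at once if the blue rod presses on the element with more than 30 N (contact force between rod and element above 30 N).
It fails at once if the blue rod presses on the ring or the housing with more than 30 N (contact force between rod and housing above 30 N).
It fails at once if another rod is taken out or pushed about (moved more than 25 mm) (distance of any of thin_rod, thick_rod from where it was at the start of the episode above 0.025 m).
It fails at once if a bystander on the bench is moved more than 30 mm (distance of any of fitting, spare, beaker, wash_bottle from where it was at the start of the episode above 0.03 m).
It also fails if it takes over 67 s, if anything falls off the work surface, if the arm or the gripper's body presses on something with over 40 N, if the wrist force passes 120 N, or if a joint passes its speed limit or range.

## Working session

There is one attempt and no reset: what is moved stays moved. The work goes in short steps, Python scripts to look and compute and a shell command to move; the robot and the scene stay as the last step left them, time stands still between calls to the robot, and variables do not carry over. Pictures are saved under pics/ and viewed, at most 10 in all, crops included, and the job is handed in when it is done.

```bash
mkdir -p pics; ls; python3 - <<'E'
from cell import monitor,cams
import cv2,numpy as np
for n in("scene","top"):
    c=cams.get_calibration(n);print(n,{k:(np.round(v,4).tolist()) if not isinstance(v,str) else v for k,v in c.items()})
    cv2.imwrite(f"pics/{n}0.png",cams.capture(n)[:,:,::-1])
s=monitor.state();print(s)
E
```

```text
pics
scene {'vfov': 51.5738, 'cx': 314.0091, 'cy': 202.6541, 'pose': [[0.0943, -0.7302, 0.6767, 1.204], [0.9955, 0.0728, -0.0602, -0.098], [-0.0053, 0.6794, 0.7338, 0.7934], [0.0, 0.0, 0.0, 1.0]]}
top {'vfov': 51.3927, 'cx': 314.291, 'cy': 201.6417, 'pose': [[-0.0033, 0.9891, -0.1475, 0.417], [-1.0, -0.0042, -0.0059, -0.0415], [-0.0064, 0.1474, 0.9891, 1.1228], [0.0, 0.0, 0.0, 1.0]]}
{'time': 0.1, 'joints': array([1.23600393e+00, 8.74397023e-02, 1.75231204e-01, 1.65981944e+00,
       6.62378343e-05, 1.57078349e+00]), 'qvel': array([-0.00013175, -0.00083838,  0.00156806, -0.00128014,  0.0015689 ,
        0.00085813]), 'effort': array([-6.51943174e-05, -5.21557045e+01,  4.65655410e+01,  1.60278630e-02,
        2.61595417e-06, -2.92648082e-06]), 'tcp_pos': array([0.18062991, 0.51927549, 0.23064409]), 'ee_rot': array([-5.23373080e-01, -3.09741534e+00,  1.89006186e-03]), 'ft_force': array([-0.39979976,  0.47091539,  0.04726625]), 'torque': array([ 0.03412369, -0.02214596,  0.02080339]), 'gripper_force': 0.0, 'finger_gap': 0.085358808038315}
```

View pics/scene0.png

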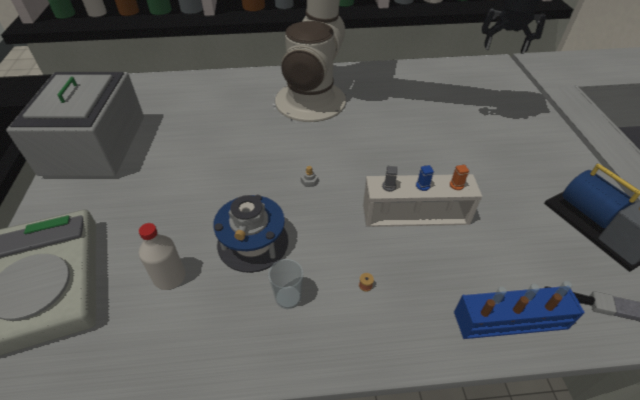

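View pics/top0.png

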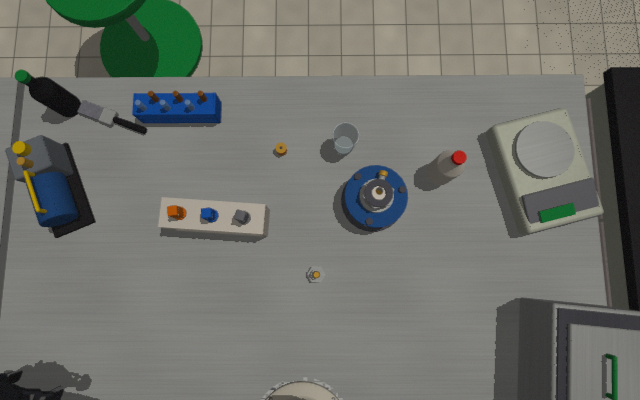

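The scene view shows the housing at about (248,208) and the rods in the rack as grey (390,178), blue (425,177, middle hole) and orange (460,176). In the top view the housing is at (376,194) and the blue handle at (209,215). I'll enlarge both areas in both views.

```bash
cat > h.py <<'E'
import numpy as np,cv2
from cell import monitor,cams
def ray(n,u,v):
    c=cams.get_calibration(n);f=200/np.tan(np.radians(c["vfov"]/2));P=np.array(c["pose"])
    d=P[:3,:3]@np.array([(u-c["cx"])/f,-(v-c["cy"])/f,-1]);return P[:3,3],d/np.linalg.norm(d)
def tri(ps,pt):
    (a,d),(b,e)=ray("scene",*ps),ray("top",*pt)
    s=np.linalg.lstsq(np.c_[d,-e],b-a,rcond=None)[0];p,q=a+s[0]*d,b+s[1]*e
    return (p+q)/2,np.linalg.norm(p-q)
def atz(n,u,v,z):
    o,d=ray(n,u,v);return o+d*(z-o[2])/d[2]
def proj(n,p):
    c=cams.get_calibration(n);f=200/np.tan(np.radians(c["vfov"]/2));P=np.array(c["pose"])
    q=P[:3,:3].T@(np.array(p)-P[:3,3]);return np.array([c["cx"]+f*q[0]/-q[2],c["cy"]+f*q[1]/q[2]])
def crop(n,im,u,v,w,h,k):
    o=cv2.resize(im[v:v+h,u:u+w],None,fx=k,fy=k,interpolation=cv2.INTER_CUBIC)
    for i in range(0,w,10):
        cv2.line(o,(i*k,0),(i*k,4 if i%50 else 12),(0,255,0),1)
        if i%20==0:cv2.putText(o,str(u+i),(i*k,20),0,.35,(0,255,255),1)
    for i in range(0,h,10):
        cv2.line(o,(0,i*k),(6,i*k),(0,255,0),1)
        if i%20==0:cv2.putText(o,str(v+i),(8,i*k+4),0,.35,(0,255,255),1)
    return o
E
python3 - <<'E'
from h import *
s=cv2.imread("pics/scene0.png");t=cv2.imread("pics/top0.png")
a=crop("s",s,205,185,100,75,4);b=crop("s",s,360,155,100,75,4)
b=crop("s",s,385,155,100,75,4)
c=crop("t",t,325,155,100,75,4);d=crop("t",t,160,180,100,75,4)
cv2.imwrite("pics/c1.png",np.vstack([np.hstack([a,b]),np.hstack([c,d])]))
E
```

```text
(no output)
```

View pics/c1.png

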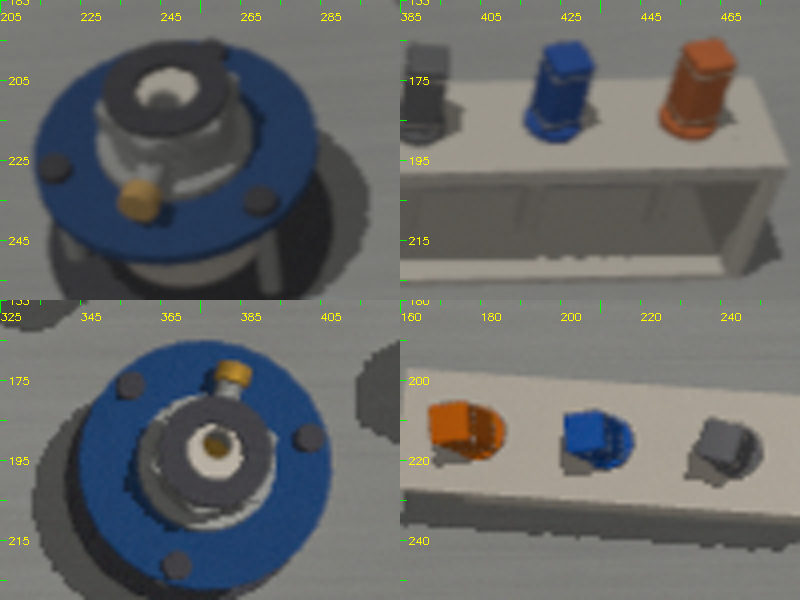

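```bash
python3 - <<'E'
from h import *
print("top",tri((246.6,207.2),(378.7,193.1)))
print("handle",tri((427.5,169.8),(206.5,213)))
print("ring hole at z.1245",atz("top",379.2,191.3,.1235), "opening at .13",atz("top",378.7,193.1,.13))
s=cv2.imread("pics/scene0.png");t=cv2.imread("pics/top0.png")
k=16
a=crop("s",s,410,160,25,36,k);b=crop("t",t,195,198,25,36,k)
cv2.imwrite("pics/c2.png",np.hstack([a,b]))
E
```

```text
top (array([ 0.58615812, -0.19152827,  0.1248331 ]), np.float64(0.001555113302623406))
handle (array([0.53617472, 0.21989402, 0.15137329]), np.float64(0.0027299939744443963))
ring hole at z.1245 [ 0.59083869 -0.19384986  0.1235    ] opening at .13 [ 0.5852932 -0.1915337  0.13     ]
```

View pics/c2.png

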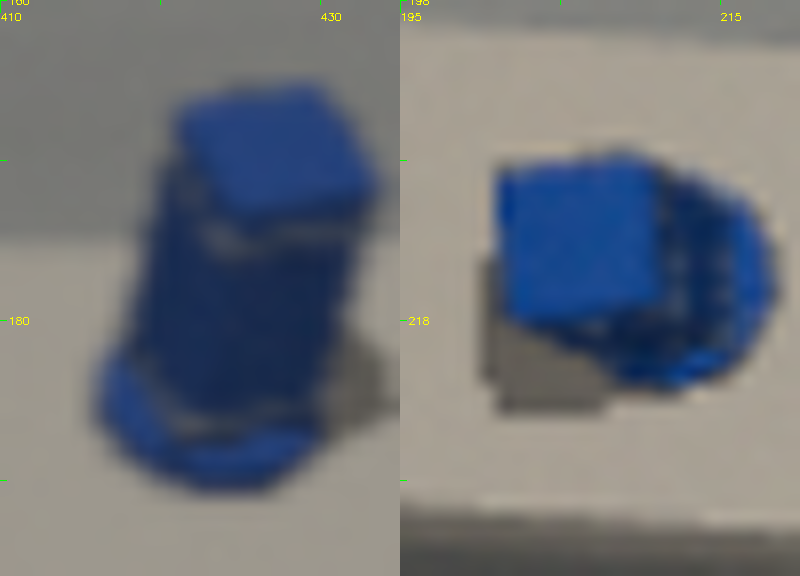

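The enlarged crop shows the blue handle's top face. In the scene view it is centred near (427.0,168.8). In the top view it is near (205.7,212.4), with its edges turned about 7.6° in the image.

```bash
cat >> h.py <<'E'
from scipy.spatial.transform import Rotation as Ro
def go(p,yaw_y=None):
    "shares for a TCP target; yaw_y = world angle (deg) of tool y, tool pointing straight down"
    s=monitor.state();R=Ro.from_rotvec(s["ee_rot"]);d=R.as_matrix().T@(np.array(p)-s["tcp_pos"])/.2
    w=np.zeros(3)
    if yaw_y is not None:
        b=np.radians(yaw_y);y=np.array([np.cos(b),np.sin(b),0]);z=np.array([0,0,-1.])
        w=(R.inv()*Ro.from_matrix(np.c_[np.cross(y,z),y,z])).as_rotvec()/2/np.pi
    print("shift",d.round(4),"turn",w.round(4))
E
python3 - <<'E'
from h import *
f=lambda x,y,u,v:((x+.5)/16-.5+u,(y+.5)/16-.5+v)
T=[f(x-400,y,195,198) for x,y in((498,170),(640,157),(660,300),(515,320))]
S=[f(x,y,410,160) for x,y in((180,105),(320,85),(375,190),(240,215))]
print("tri",tri(np.mean(S,0),np.mean(T,0)))
for n,C in(("top",T),("scene",S)):
    W=np.array([atz(n,*c,.158)[:2] for c in C]);e=W-np.roll(W,1,0)
    print(n,W.mean(0),np.linalg.norm(e,axis=1),np.degrees(np.arctan2(e[:,1],e[:,0]))%90)
print("housing",atz("scene",246.3,207,.13),atz("top",378.4,192.8,.13),tri((246.3,206.9),(378.4,192.8)))
# rack plate edge in top: direction
a=atz("top",160+5/4,180+70/4,.102);b=atz("top",260,180+95/4,.102);print("rack yaw",np.degrees(np.arctan2(*(a-b)[[1,0]])))
go((.53,.22,.25),8)
E
```

```text
tri (array([0.53693537, 0.21923494, 0.15541745]), np.float64(0.00037823483217437604))
top [0.53667428 0.21873262] [0.02236791 0.02086868 0.0214164  0.02131488] [8.5058065  5.04906804 9.79554119 7.69575811]
scene [0.53956117 0.21775637] [0.02325597 0.02105444 0.02222858 0.02044335] [5.44038423 5.84296675 3.77782422 8.76253347]
housing [ 0.59039421 -0.19068299  0.13      ] [ 0.58603271 -0.19082753  0.13      ] (array([ 0.58666146, -0.19129467,  0.12629816]), np.float64(0.00017743170987809102))
rack yaw 86.10773835735228
shift [-2.1415 -0.8395 -0.0959] turn [-2.000e-04  1.000e-04  1.745e-01]
```

```bash
python3 -m handwheel '[{"x":-1,"y":-0.4,"z":-0.05},{"x":-1,"y":-0.4,"z":-0.05},{"x":-1,"y":-0.4,"z":-0.05},{"x":-1,"y":-0.4,"z":-0.05},{"x":-1,"y":-0.4,"z":-0.05}]' 80; python3 -c "
from h import *
go((.5375,.2185,.21),7)"
```

```text
shift [-2.1794 -0.834   0.1041] turn [-2.000e-04  1.000e-04  1.773e-01]$[0]: bad value
```

```bash
python3 -m handwheel '[{"x":-1,"y":-0.4,"z":-0.05,"wx":0,"wy":0,"wz":0.1,"jaw":85},{"x":-1,"y":-0.4,"z":-0.05,"wx":0,"wy":0,"wz":0.1,"jaw":85},{"x":-1,"y":-0.4,"z":-0.05,"wx":0,"wy":0,"wz":0.1,"jaw":85},{"x":-1,"y":-0.4,"z":-0.05,"wx":0,"wy":0,"wz":0.1,"jaw":85},{"x":-1,"y":-0.4,"z":-0.05,"wx":0,"wy":0,"wz":0.1,"jaw":85}]' 80; python3 -c "
from h import *
go((.5375,.2185,.21),7)"
```

```text
time: 0.72
tcp_pos: [0.3446, 0.3769, 0.2411]
ee_rot: [1.46, 2.782, -0.0]
ft_force: [-0.1, 0.3, 0.6]
finger_gap: 0.0849
gripper_force: 0.0
shift [-1.1999  0.3439  0.1558] turn [-0.      0.      0.0767]
```

```bash
python3 -m handwheel '[{"x":-1,"y":0.287,"z":0,"wx":0,"wy":0,"wz":0.0767,"jaw":85},{"x":-1,"y":0.287,"z":0,"wx":0,"wy":0,"wz":0.0767,"jaw":85},{"x":-1,"y":0.287,"z":0,"wx":0,"wy":0,"wz":0.0767,"jaw":85},{"x":-1,"y":0.287,"z":0,"wx":0,"wy":0,"wz":0.0767,"jaw":85},{"x":-1,"y":0.287,"z":0,"wx":0,"wy":0,"wz":0.0767,"jaw":85}]' 80; python3 -c "
from h import *
go((.5375,.2185,.20),7)"
```

```text
time: 1.35
tcp_pos: [0.5048, 0.2468, 0.2406]
ee_rot: [-2.077, -2.356, 0.002]
ft_force: [-0.3, 0.8, 0.8]
finger_gap: 0.085
gripper_force: 0.0
shift [-0.1607  0.1446  0.2029] turn [-0.0002  0.      0.0006]
```

```bash
python3 -m handwheel '[{"x":-0.161,"y":0.145,"z":0.15,"wx":0,"wy":0,"wz":0,"jaw":85},{"x":-0.161,"y":0.145,"z":0.2,"wx":0,"wy":0,"wz":0,"jaw":85},{"x":-0.161,"y":0.145,"z":0.2,"wx":0,"wy":0,"wz":0,"jaw":85},{"x":-0.161,"y":0.145,"z":0.4,"wx":0,"wy":0,"wz":0,"jaw":85},{"x":-0.161,"y":0.145,"z":0.55,"wx":0,"wy":0,"wz":0,"jaw":85},{"x":-0.161,"y":0.145,"z":0.605,"wx":0,"wy":0,"wz":0,"jaw":85},{"x":-0.161,"y":0.145,"z":0.605,"wx":0,"wy":0,"wz":0,"jaw":85}]' 80; python3 - <<'E'
from h import *
go((.5375,.2185,.119),7)
s=cams.capture("scene")[:,:,::-1];t=cams.capture("top")[:,:,::-1]
cv2.imwrite("pics/c3.png",np.hstack([crop("s",s,375,120,100,100,4),crop("t",t,160,165,100,100,4)]))
E
```

```text
time: 2.22
tcp_pos: [0.537, 0.2192, 0.121]
ee_rot: [2.076, 2.358, 0.001]
ft_force: [-0.2, -0.3, 0.2]
finger_gap: 0.0853
gripper_force: 0.0
shift [-0.0039  0.0019  0.0102] turn [ 0.0001 -0.      0.0008]
```

View pics/c3.png

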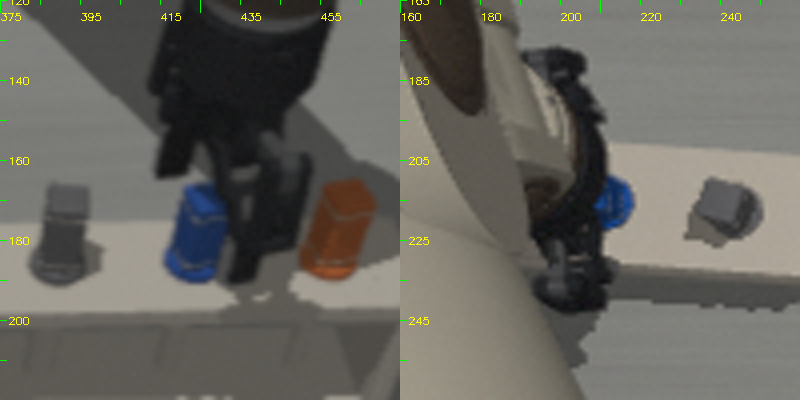

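The scene crop shows the open fingers around the blue rod, with the near finger at about (440,175) and to the right of the handle at (424,176). I'll check this against the projected TCP.

```bash
python3 - <<'E'
from h import *
y=np.array([np.cos(np.radians(7)),np.sin(np.radians(7)),0]);p=monitor.state()["tcp_pos"]
for n in("scene","top"):
    print(n,"mid",proj(n,p),"tips",proj(n,p+.05*y+[0,0,.013]),proj(n,p-.05*y+[0,0,.013]),"handle top",proj(n,[.5375,.2185,.158]),"collar",proj(n,[.5375,.2185,.108]))
E
```

```text
scene mid [424.30347883 179.68486081] tips [434.23644421 190.75225022] [417.11551722 161.50393955] handle top [427.01314751 168.1623382 ] collar [422.86496619 183.91489106]
top mid [209.44707819 213.65027441] tips [206.24652489 192.60601265] [209.89876968 233.70870146] handle top [205.78301857 211.97012141] collar [211.15880841 214.46582908]
```

The finger tips match the projection, so I'm closing the grip.

```bash
python3 -m handwheel '[{"x":0,"y":0,"z":0,"wx":0,"wy":0,"wz":0,"jaw":15},{"x":0,"y":0,"z":0,"wx":0,"wy":0,"wz":0,"jaw":15},{"x":0,"y":0,"z":0,"wx":0,"wy":0,"wz":0,"jaw":15},{"x":0,"y":0,"z":0,"wx":0,"wy":0,"wz":0,"jaw":15},{"x":0,"y":0,"z":0,"wx":0,"wy":0,"wz":0,"jaw":15},{"x":0,"y":0,"z":0,"wx":0,"wy":0,"wz":0,"jaw":15},{"x":0,"y":0,"z":0,"wx":0,"wy":0,"wz":0,"jaw":15},{"x":0,"y":0,"z":0,"wx":0,"wy":0,"wz":0,"jaw":15}]' 80
```

```text
time: 3.32
tcp_pos: [0.5376, 0.2185, 0.1206]
ee_rot: [2.077, 2.356, 0.001]
ft_force: [-0.1, -0.7, 4.8]
finger_gap: 0.0234
gripper_force: 78.7
```

```bash
python3 -m handwheel '[{"x":0,"y":0,"z":-0.05,"wx":0,"wy":0,"wz":0,"jaw":15},{"x":0,"y":0,"z":-0.2,"wx":0,"wy":0,"wz":0,"jaw":15},{"x":0,"y":0,"z":-0.4,"wx":0,"wy":0,"wz":0,"jaw":15},{"x":0,"y":0,"z":-0.6,"wx":0,"wy":0,"wz":0,"jaw":15},{"x":0,"y":0,"z":-0.8,"wx":0,"wy":0,"wz":0,"jaw":15},{"x":0,"y":0,"z":-0.9,"wx":0,"wy":0,"wz":0,"jaw":15},{"x":0,"y":0,"z":-0.9,"wx":0,"wy":0,"wz":0,"jaw":15}]' 80;  python3 -c "
from h import *
go((.538,0.02,.3),None);go((.587,-.191,.25))"
```

```text
time: 4.2
tcp_pos: [0.5378, 0.2187, 0.3017]
ee_rot: [2.077, 2.356, 0.003]
ft_force: [0.8, -1.1, -2.2]
finger_gap: 0.0232
gripper_force: 78.6
shift [-0.9856 -0.1238  0.0074] turn [0. 0. 0.]
shift [-2.0631 -0.0137  0.2569] turn [0. 0. 0.]
```

```bash
python3 -m handwheel '[{"x":-0.3,"y":0,"z":0,"wx":0,"wy":0,"wz":0,"jaw":15},{"x":-0.6,"y":0,"z":0,"wx":0,"wy":0,"wz":0,"jaw":15},{"x":-1,"y":0,"z":0,"wx":0,"wy":0,"wz":0,"jaw":15},{"x":-1,"y":0,"z":0,"wx":0,"wy":0,"wz":0,"jaw":15},{"x":-1,"y":0,"z":0,"wx":0,"wy":0,"wz":0,"jaw":15}]' 80;  python3 -c "
from h import *
go((.5925,-.1937,.3))"
```

```text
time: 4.82
tcp_pos: [0.5624, 0.0191, 0.2991]
ee_rot: [-2.079, -2.353, 0.002]
ft_force: [0.7, 0.0, -2.4]
finger_gap: 0.0234
gripper_force: 78.5
shift [-1.0743  0.0185 -0.0052] turn [0. 0. 0.]
```

```bash
python3 -m handwheel '[{"x":-0.3,"y":0.018,"z":0,"wx":0,"wy":0,"wz":0,"jaw":15},{"x":-0.6,"y":0.018,"z":0,"wx":0,"wy":0,"wz":0,"jaw":15},{"x":-1,"y":0.018,"z":0,"wx":0,"wy":0,"wz":0,"jaw":15},{"x":-1,"y":0.018,"z":0,"wx":0,"wy":0,"wz":0,"jaw":15},{"x":-1,"y":0.018,"z":0,"wx":0,"wy":0,"wz":0,"jaw":15},{"x":-1,"y":0.018,"z":0,"wx":0,"wy":0,"wz":0,"jaw":15}]' 80;  python3 -c "
from h import *
go((.5925,-.1937,.255),7)"
```

```text
time: 5.58
tcp_pos: [0.5914, -0.1761, 0.3002]
ee_rot: [-2.075, -2.358, -0.001]
ft_force: [-0.2, -1.1, -2.0]
finger_gap: 0.0233
gripper_force: 78.6
shift [-0.0883 -0.0056  0.2261] turn [-0.     -0.0001  0.0008]
```

```bash
python3 -m handwheel '[{"x":-0.088,"y":-0.006,"z":0,"wx":0,"wy":0,"wz":0.0008,"jaw":15},{"x":-0.088,"y":-0.006,"z":0.15,"wx":0,"wy":0,"wz":0.0008,"jaw":15},{"x":-0.088,"y":-0.006,"z":0.226,"wx":0,"wy":0,"wz":0.0008,"jaw":15},{"x":-0.088,"y":-0.006,"z":0.226,"wx":0,"wy":0,"wz":0.0008,"jaw":15}]' 80;  python3 - <<'E'
from h import *
go((.5925,-.1937,.255),7)
p=monitor.state()["tcp_pos"]-[0,0,.1086];print(proj("scene",p),proj("scene",p+[0,0,.09]))
s=cams.capture("scene")[:,:,::-1]
print(monitor.state()["ft_force"])
cv2.imwrite("pics/c4.png",np.hstack([crop("s",s,215,150,70,75,8)]))
E
```

```text
time: 6.08
tcp_pos: [0.5918, -0.1952, 0.2541]
ee_rot: [-2.082, -2.351, 0.001]
ft_force: [-0.5, 0.4, -1.9]
finger_gap: 0.0231
gripper_force: 78.7
shift [ 0.007   0.0042 -0.0043] turn [-0.0003 -0.0001 -0.0001]
[243.25758227 202.7633623 ] [237.30211184 171.82019505]
[-0.3845042   0.56381962 -0.48510407]
```

View pics/c4.png

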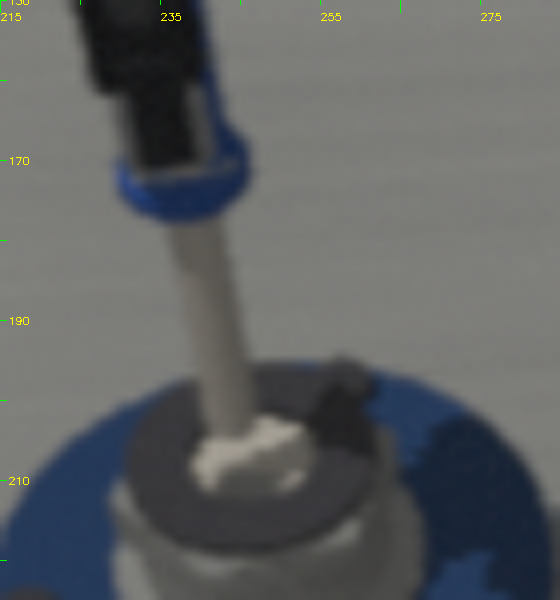

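The tip is seen at about (244,203) against a projection of (243.3,202.8), and the opening is centred near (247,207). The rod pose is right, so I'll go down carefully.

```bash
python3 -m handwheel '[{"x":0.007,"y":0.004,"z":0.04,"wx":0,"wy":0,"wz":0,"jaw":15},{"x":0.007,"y":0.004,"z":0.07,"wx":0,"wy":0,"wz":0,"jaw":15},{"x":0.007,"y":0.004,"z":0.085,"wx":0,"wy":0,"wz":0,"jaw":15},{"x":0.007,"y":0.004,"z":0.085,"wx":0,"wy":0,"wz":0,"jaw":15}]' 80;  python3 -m handwheel '[{"x":0,"y":0,"z":0.005,"wx":0,"wy":0,"wz":0,"jaw":15},{"x":0,"y":0,"z":0.01,"wx":0,"wy":0,"wz":0,"jaw":15},{"x":0,"y":0,"z":0.01,"wx":0,"wy":0,"wz":0,"jaw":15}]'
```

```text
time: 6.62
tcp_pos: [0.5928, -0.194, 0.2379]
ee_rot: [-2.083, -2.351, 0.0]
ft_force: [-1.3, -0.2, -1.7]
finger_gap: 0.0231
gripper_force: 78.7
time: 7.0
tcp_pos: [0.5928, -0.1941, 0.2361]
ee_rot: [2.083, 2.351, -0.0]
ft_force: [0.7, -0.2, -1.2]
finger_gap: 0.0232
gripper_force: 78.7
```

```bash
python3 -m handwheel '[{"x":0,"y":0,"z":0.004,"wx":0,"wy":0,"wz":0,"jaw":15},{"x":0,"y":0,"z":0.008,"wx":0,"wy":0,"wz":0,"jaw":15}]'
```

```text
time: 7.25
tcp_pos: [0.5928, -0.194, 0.2344]
ee_rot: [2.083, 2.351, -0.0]
ft_force: [-0.6, -0.4, -1.6]
finger_gap: 0.023
gripper_force: 78.7
```

```bash
python3 -m handwheel '[{"x":0,"y":0,"z":0.004,"wx":0,"wy":0,"wz":0,"jaw":15},{"x":0,"y":0,"z":0.008,"wx":0,"wy":0,"wz":0,"jaw":15}]';  python3 -m handwheel '[{"x":0,"y":0,"z":0.003,"wx":0,"wy":0,"wz":0,"jaw":15}]'
```

```text
time: 7.5
tcp_pos: [0.5928, -0.1941, 0.2328]
ee_rot: [-2.083, -2.351, 0.0]
ft_force: [-0.4, -0.3, -0.8]
finger_gap: 0.0232
gripper_force: 78.7
time: 7.62
tcp_pos: [0.5928, -0.1941, 0.2322]
ee_rot: [-2.083, -2.351, 0.0]
ft_force: [-0.7, 0.7, -0.1]
finger_gap: 0.0229
gripper_force: 78.7
```

```bash
python3 -m handwheel '[{"x":0,"y":0,"z":0.004,"wx":0,"wy":0,"wz":0,"jaw":15}]';  python3 -m handwheel '[{"x":0,"y":0,"z":0.004,"wx":0,"wy":0,"wz":0,"jaw":15}]'
```

```text
time: 7.75
tcp_pos: [0.5928, -0.1941, 0.2315]
ee_rot: [2.083, 2.351, 0.0]
ft_force: [0.6, -0.1, -1.7]
finger_gap: 0.0229
gripper_force: 78.7
time: 7.88
tcp_pos: [0.5928, -0.1941, 0.2306]
ee_rot: [-2.083, -2.351, -0.0]
ft_force: [0.7, -0.4, -2.8]
finger_gap: 0.0231
gripper_force: 78.7
```

```bash
for i in 1; do python3 -m handwheel '[{"x":0,"y":0,"z":0.004,"wx":0,"wy":0,"wz":0,"jaw":15},{"x":0,"y":0,"z":0.008,"wx":0,"wy":0,"wz":0,"jaw":15}]'; done;  python3 -m handwheel '[{"x":0,"y":0,"z":0.005,"wx":0,"wy":0,"wz":0,"jaw":15},{"x":0,"y":0,"z":0.01,"wx":0,"wy":0,"wz":0,"jaw":15}]'
```

```text
time: 8.12
tcp_pos: [0.5928, -0.1941, 0.229]
ee_rot: [-2.083, -2.351, -0.0]
ft_force: [0.1, -0.0, -2.4]
finger_gap: 0.0234
gripper_force: 78.7
time: 8.38
tcp_pos: [0.5928, -0.1941, 0.227]
ee_rot: [-2.083, -2.351, 0.0]
ft_force: [0.0, -0.3, -1.1]
finger_gap: 0.0232
gripper_force: 78.7
```

The tip is passing the ring cleanly, so I'll continue to just above the element.

```bash
python3 -m handwheel '[{"x":0,"y":0,"z":0.01,"wx":0,"wy":0,"wz":0,"jaw":15},{"x":0,"y":0,"z":0.02,"wx":0,"wy":0,"wz":0,"jaw":15},{"x":0,"y":0,"z":0.03,"wx":0,"wy":0,"wz":0,"jaw":15}]';  python3 -m handwheel '[{"x":0,"y":0,"z":0.01,"wx":0,"wy":0,"wz":0,"jaw":15},{"x":0,"y":0,"z":0.02,"wx":0,"wy":0,"wz":0,"jaw":15},{"x":0,"y":0,"z":0.03,"wx":0,"wy":0,"wz":0,"jaw":15},{"x":0,"y":0,"z":0.04,"wx":0,"wy":0,"wz":0,"jaw":15}]'
```

```text
time: 8.75
tcp_pos: [0.5928, -0.1941, 0.2209]
ee_rot: [-2.083, -2.351, 0.0]
ft_force: [-0.6, 0.2, -1.4]
finger_gap: 0.0236
gripper_force: 78.7
time: 9.25
tcp_pos: [0.5928, -0.1941, 0.2129]
ee_rot: [-2.083, -2.351, -0.0]
ft_force: [0.3, -0.4, -1.4]
finger_gap: 0.0233
gripper_force: 78.7
```

```bash
python3 -m handwheel '[{"x":0,"y":0,"z":0.005,"wx":0,"wy":0,"wz":0,"jaw":15},{"x":0,"y":0,"z":0.01,"wx":0,"wy":0,"wz":0,"jaw":15},{"x":0,"y":0,"z":0.015,"wx":0,"wy":0,"wz":0,"jaw":15},{"x":0,"y":0,"z":0.02,"wx":0,"wy":0,"wz":0,"jaw":15},{"x":0,"y":0,"z":0.025,"wx":0,"wy":0,"wz":0,"jaw":15}]';  python3 -m handwheel '[{"x":0,"y":0,"z":0.005,"wx":0,"wy":0,"wz":0,"jaw":15},{"x":0,"y":0,"z":0.01,"wx":0,"wy":0,"wz":0,"jaw":15}]'
```

```text
time: 9.88
tcp_pos: [0.5928, -0.1941, 0.208]
ee_rot: [2.083, 2.351, -0.0]
ft_force: [0.0, 0.1, -1.1]
finger_gap: 0.0231
gripper_force: 78.7
time: 10.12
tcp_pos: [0.5928, -0.1941, 0.206]
ee_rot: [2.083, 2.351, -0.0]
ft_force: [-0.2, -0.5, -0.4]
finger_gap: 0.0233
gripper_force: 78.7
```

```bash
python3 -m handwheel '[{"x":0,"y":0,"z":0.004,"wx":0,"wy":0,"wz":0,"jaw":15},{"x":0,"y":0,"z":0.008,"wx":0,"wy":0,"wz":0,"jaw":15}]'
```

```text
time: 10.38
tcp_pos: [0.5928, -0.194, 0.2044]
ee_rot: [-2.083, -2.351, 0.0]
ft_force: [0.5, 0.2, -1.4]
finger_gap: 0.0232
gripper_force: 78.7
```

Tip z is about 0.096 m. I'll continue in 0.6 mm steps.

```bash
python3 -m handwheel '[{"x":0,"y":0,"z":0.003,"wx":0,"wy":0,"wz":0,"jaw":15},{"x":0,"y":0,"z":0.006,"wx":0,"wy":0,"wz":0,"jaw":15}]'; python3 -m handwheel '[{"x":0,"y":0,"z":0.003,"wx":0,"wy":0,"wz":0,"jaw":15},{"x":0,"y":0,"z":0.006,"wx":0,"wy":0,"wz":0,"jaw":15}]'
```

```text
time: 10.62
tcp_pos: [0.5928, -0.1941, 0.2032]
ee_rot: [-2.083, -2.351, 0.0]
ft_force: [-0.1, -0.4, -1.4]
finger_gap: 0.0234
gripper_force: 78.7
time: 10.88
tcp_pos: [0.5928, -0.1941, 0.202]
ee_rot: [-2.083, -2.351, 0.0]
ft_force: [0.1, -0.5, -1.6]
finger_gap: 0.0231
gripper_force: 78.7
```

```bash
python3 -m handwheel '[{"x":0,"y":0,"z":0.003,"wx":0,"wy":0,"wz":0,"jaw":15},{"x":0,"y":0,"z":0.006,"wx":0,"wy":0,"wz":0,"jaw":15}]'
```

```text
time: 11.12
tcp_pos: [0.5928, -0.194, 0.2009]
ee_rot: [2.083, 2.351, 0.0]
ft_force: [0.5, -0.8, -1.6]
finger_gap: 0.0232
gripper_force: 78.7
```

```bash
python3 -m handwheel '[{"x":0,"y":0,"z":0.003,"wx":0,"wy":0,"wz":0,"jaw":15},{"x":0,"y":0,"z":0.006,"wx":0,"wy":0,"wz":0,"jaw":15}]'; python3 -m handwheel '[{"x":0,"y":0,"z":0.003,"wx":0,"wy":0,"wz":0,"jaw":15}]'
```

```text
time: 11.38
tcp_pos: [0.5929, -0.1941, 0.1998]
ee_rot: [2.083, 2.351, 0.0]
ft_force: [-0.9, -0.7, 2.0]
finger_gap: 0.0231
gripper_force: 79.0
time: 11.5
tcp_pos: [0.5929, -0.1941, 0.1997]
ee_rot: [2.083, 2.351, 0.0]
ft_force: [-1.3, -0.3, 5.6]
finger_gap: 0.0233
gripper_force: 79.5
```

```bash
python3 -m handwheel '[{"x":0,"y":0,"z":0.003,"wx":0,"wy":0,"wz":0,"jaw":15}]'
```

```text
time: 11.62
tcp_pos: [0.5929, -0.1941, 0.1996]
ee_rot: [2.083, 2.35, 0.001]
ft_force: [-1.1, 0.4, 8.3]
finger_gap: 0.0234
gripper_force: 79.8
```

Contact with the element: the force builds gently at about 5 N/mm, so I'll press on in small steps.

```bash
python3 -m handwheel '[{"x":0,"y":0,"z":0.003,"wx":0,"wy":0,"wz":0,"jaw":15},{"x":0,"y":0,"z":0.006,"wx":0,"wy":0,"wz":0,"jaw":15}]'
```

```text
time: 11.88
tcp_pos: [0.5932, -0.1942, 0.1991]
ee_rot: [2.082, 2.35, 0.002]
ft_force: [-1.5, 0.8, 11.3]
finger_gap: 0.0231
gripper_force: 80.1
```

```bash
python3 -m handwheel '[{"x":0,"y":0,"z":0.003,"wx":0,"wy":0,"wz":0,"jaw":15},{"x":0,"y":0,"z":0.006,"wx":0,"wy":0,"wz":0,"jaw":15}]'
```

```text
time: 12.12
tcp_pos: [0.5934, -0.1943, 0.1983]
ee_rot: [2.081, 2.349, 0.002]
ft_force: [-0.9, 0.3, 11.4]
finger_gap: 0.023
gripper_force: 80.3
```

```bash
python3 -m handwheel '[{"x":0,"y":0,"z":0.003,"wx":0,"wy":0,"wz":0,"jaw":15},{"x":0,"y":0,"z":0.006,"wx":0,"wy":0,"wz":0,"jaw":15},{"x":0,"y":0,"z":0.009,"wx":0,"wy":0,"wz":0,"jaw":15},{"x":0,"y":0,"z":0.012,"wx":0,"wy":0,"wz":0,"jaw":15}]'
```

```text
time: 12.62
tcp_pos: [0.5936, -0.1943, 0.196]
ee_rot: [2.081, 2.349, 0.003]
ft_force: [-0.6, 0.1, 11.5]
finger_gap: 0.0232
gripper_force: 80.5
```

```bash
python3 -m handwheel '[{"x":0,"y":0,"z":0.003,"wx":0,"wy":0,"wz":0,"jaw":15},{"x":0,"y":0,"z":0.006,"wx":0,"wy":0,"wz":0,"jaw":15},{"x":0,"y":0,"z":0.009,"wx":0,"wy":0,"wz":0,"jaw":15},{"x":0,"y":0,"z":0.012,"wx":0,"wy":0,"wz":0,"jaw":15},{"x":0,"y":0,"z":0.015,"wx":0,"wy":0,"wz":0,"jaw":15},{"x":0,"y":0,"z":0.018,"wx":0,"wy":0,"wz":0,"jaw":15}]'
```

```text
time: 13.38
tcp_pos: [0.5937, -0.1943, 0.1926]
ee_rot: [2.081, 2.348, 0.003]
ft_force: [-0.2, -0.6, 11.9]
finger_gap: 0.023
gripper_force: 80.5
```

Force is steady at about 12 N and the element is sliding.

```bash
python3 -m handwheel '[{"x":0,"y":0,"z":0.004,"wx":0,"wy":0,"wz":0,"jaw":15},{"x":0,"y":0,"z":0.008,"wx":0,"wy":0,"wz":0,"jaw":15},{"x":0,"y":0,"z":0.012,"wx":0,"wy":0,"wz":0,"jaw":15},{"x":0,"y":0,"z":0.016,"wx":0,"wy":0,"wz":0,"jaw":15},{"x":0,"y":0,"z":0.02,"wx":0,"wy":0,"wz":0,"jaw":15},{"x":0,"y":0,"z":0.024,"wx":0,"wy":0,"wz":0,"jaw":15},{"x":0,"y":0,"z":0.028,"wx":0,"wy":0,"wz":0,"jaw":15}]'
```

```text
time: 14.25
tcp_pos: [0.5932, -0.1942, 0.1854]
ee_rot: [2.082, 2.35, 0.001]
ft_force: [-0.0, -1.1, 5.6]
finger_gap: 0.0232
gripper_force: 79.6
```

```bash
python3 -m handwheel '[{"x":0,"y":0,"z":0.004,"wx":0,"wy":0,"wz":0,"jaw":15},{"x":0,"y":0,"z":0.008,"wx":0,"wy":0,"wz":0,"jaw":15},{"x":0,"y":0,"z":0.012,"wx":0,"wy":0,"wz":0,"jaw":15},{"x":0,"y":0,"z":0.016,"wx":0,"wy":0,"wz":0,"jaw":15},{"x":0,"y":0,"z":0.02,"wx":0,"wy":0,"wz":0,"jaw":15},{"x":0,"y":0,"z":0.024,"wx":0,"wy":0,"wz":0,"jaw":15},{"x":0,"y":0,"z":0.028,"wx":0,"wy":0,"wz":0,"jaw":15}]'
```

```text
time: 15.12
tcp_pos: [0.5928, -0.1941, 0.1787]
ee_rot: [-2.083, -2.351, 0.0]
ft_force: [0.0, -1.1, -1.6]
finger_gap: 0.0231
gripper_force: 78.9
```

```bash
python3 -m handwheel '[{"x":0,"y":0,"z":0.01,"wx":0,"wy":0,"wz":0,"jaw":15},{"x":0,"y":0,"z":0.02,"wx":0,"wy":0,"wz":0,"jaw":15},{"x":0,"y":0,"z":0.03,"wx":0,"wy":0,"wz":0,"jaw":15},{"x":0,"y":0,"z":0.04,"wx":0,"wy":0,"wz":0,"jaw":15},{"x":0,"y":0,"z":0.045,"wx":0,"wy":0,"wz":0,"jaw":15}]'; python3 - <<'E'
from h import *
s=cams.capture("scene")[:,:,::-1]
cv2.imwrite("pics/c5.png",crop("s",s,205,190,100,85,6))
E
```

```text
time: 15.75
tcp_pos: [0.5928, -0.194, 0.1697]
ee_rot: [-2.083, -2.351, 0.0]
ft_force: [-1.2, 0.8, -1.8]
finger_gap: 0.023
gripper_force: 78.9
```

View pics/c5.png

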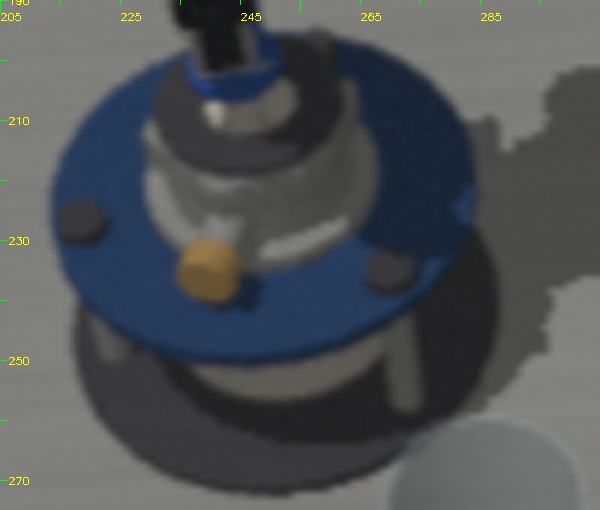

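The rod is deep in the housing with the collar above the top at (243,203). The element is hidden behind the deck, but the force fell to zero with the tip at 61 mm, so it is out. I'll lift straight up.

```bash
python3 -m handwheel '[{"x":0,"y":0,"z":-0.05,"wx":0,"wy":0,"wz":0,"jaw":15},{"x":0,"y":0,"z":-0.15,"wx":0,"wy":0,"wz":0,"jaw":15},{"x":0,"y":0,"z":-0.25,"wx":0,"wy":0,"wz":0,"jaw":15},{"x":0,"y":0,"z":-0.35,"wx":0,"wy":0,"wz":0,"jaw":15},{"x":0,"y":0,"z":-0.55,"wx":0,"wy":0,"wz":0,"jaw":15},{"x":0,"y":0,"z":-0.7,"wx":0,"wy":0,"wz":0,"jaw":15},{"x":0,"y":0,"z":-0.7,"wx":0,"wy":0,"wz":0,"jaw":15}]';  python3 -c "
from h import *
go((.5376,.2185,.31),7.2)"
```

```text
time: 16.68
tcp_pos: [0.5934, -0.1943, 0.3131]
ee_rot: [2.08, 2.348, 0.003]
ft_force: [0.2, 0.1, -1.5]
finger_gap: 0.0231
gripper_force: 78.9
shift [ 2.0824 -0.0284  0.0111] turn [ 0.0007  0.0003 -0.0008]
```

```bash
for i in 1; do python3 -m handwheel '[{"x":0.3,"y":0,"z":0,"wx":0,"wy":0,"wz":0,"jaw":15},{"x":0.6,"y":0,"z":0,"wx":0,"wy":0,"wz":0,"jaw":15},{"x":0.9,"y":0,"z":0,"wx":0,"wy":0,"wz":0,"jaw":15},{"x":1,"y":0,"z":0,"wx":0,"wy":0,"wz":0,"jaw":15},{"x":1,"y":0,"z":0,"wx":0,"wy":0,"wz":0,"jaw":15}]'; python3 -m handwheel '[{"x":0.3,"y":-0.02,"z":0,"wx":0,"wy":0,"wz":0,"jaw":15},{"x":0.6,"y":-0.02,"z":0,"wx":0,"wy":0,"wz":0,"jaw":15},{"x":0.9,"y":-0.02,"z":0,"wx":0,"wy":0,"wz":0,"jaw":15},{"x":1,"y":-0.02,"z":0,"wx":0,"wy":0,"wz":0,"jaw":15},{"x":1,"y":-0.02,"z":0,"wx":0,"wy":0,"wz":0,"jaw":15},{"x":1,"y":-0.02,"z":0,"wx":0,"wy":0,"wz":0,"jaw":15}]'; done;  python3 -c "
from h import *
go((.5376,.2185,.24),7.2)"
```

```text
time: 17.3
tcp_pos: [0.5685, 0.0055, 0.3094]
ee_rot: [-2.081, -2.353, 0.001]
ft_force: [-0.3, -0.2, -1.2]
finger_gap: 0.0232
gripper_force: 78.9
time: 18.05
tcp_pos: [0.5412, 0.201, 0.3097]
ee_rot: [2.085, 2.35, -0.001]
ft_force: [0.3, -0.4, -1.9]
finger_gap: 0.0233
gripper_force: 78.8
shift [ 0.0892 -0.0076  0.3483] turn [-0.      0.0001 -0.001 ]
```

```bash
python3 -m handwheel '[{"x":0.089,"y":-0.0076,"z":0,"wx":0,"wy":0,"wz":-0.001,"jaw":15},{"x":0.089,"y":-0.0076,"z":0,"wx":0,"wy":0,"wz":-0.001,"jaw":15},{"x":0.089,"y":-0.0076,"z":0.2,"wx":0,"wy":0,"wz":-0.001,"jaw":15},{"x":0.089,"y":-0.0076,"z":0.348,"wx":0,"wy":0,"wz":-0.001,"jaw":15},{"x":0.089,"y":-0.0076,"z":0.348,"wx":0,"wy":0,"wz":-0.001,"jaw":15},{"x":0.089,"y":-0.0076,"z":0.348,"wx":0,"wy":0,"wz":-0.001,"jaw":15}]';  python3 -c "
from h import *
go((.5376,.2185,.2146),7.2)"
```

```text
time: 18.8
tcp_pos: [0.5373, 0.2199, 0.2418]
ee_rot: [2.076, 2.357, 0.002]
ft_force: [0.3, 0.3, -1.9]
finger_gap: 0.0232
gripper_force: 78.9
shift [-0.0074  0.0004  0.1359] turn [ 0.0002 -0.0001  0.0002]
```

```bash
python3 -m handwheel '[{"x":-0.007,"y":0,"z":0.05,"wx":0,"wy":0,"wz":0,"jaw":15},{"x":-0.007,"y":0,"z":0.13,"wx":0,"wy":0,"wz":0,"jaw":15},{"x":-0.007,"y":0,"z":0.145,"wx":0,"wy":0,"wz":0,"jaw":15},{"x":-0.007,"y":0,"z":0.16,"wx":0,"wy":0,"wz":0,"jaw":15},{"x":-0.007,"y":0,"z":0.175,"wx":0,"wy":0,"wz":0,"jaw":15}]'
```

```text
time: 19.42
tcp_pos: [0.5375, 0.2187, 0.2058]
ee_rot: [2.076, 2.358, 0.001]
ft_force: [0.5, 0.1, -1.7]
finger_gap: 0.0227
gripper_force: 78.9
```

```bash
python3 -m handwheel '[{"x":0,"y":0,"z":0.02,"wx":0,"wy":0,"wz":0,"jaw":15},{"x":0,"y":0,"z":0.04,"wx":0,"wy":0,"wz":0,"jaw":15},{"x":0,"y":0,"z":0.06,"wx":0,"wy":0,"wz":0,"jaw":15}]'; python3 -c "
from h import *
go((.5376,.2185,.1226),7.2)"
```

```text
time: 19.8
tcp_pos: [0.5372, 0.2186, 0.193]
ee_rot: [-2.076, -2.358, 0.0]
ft_force: [0.1, 0.1, -1.6]
finger_gap: 0.0227
gripper_force: 78.9
shift [-0.001   0.0019  0.3519] turn [-0.      0.      0.0002]
```

The rod is in its hole with no contact force. I'll lower it to the plate.

```bash
python3 -m handwheel '[{"x":0,"y":0,"z":0.08,"wx":0,"wy":0,"wz":0,"jaw":15},{"x":0,"y":0,"z":0.16,"wx":0,"wy":0,"wz":0,"jaw":15},{"x":0,"y":0,"z":0.24,"wx":0,"wy":0,"wz":0,"jaw":15},{"x":0,"y":0,"z":0.3,"wx":0,"wy":0,"wz":0,"jaw":15},{"x":0,"y":0,"z":0.34,"wx":0,"wy":0,"wz":0,"jaw":15},{"x":0,"y":0,"z":0.352,"wx":0,"wy":0,"wz":0,"jaw":15},{"x":0,"y":0,"z":0.358,"wx":0,"wy":0,"wz":0,"jaw":15},{"x":0,"y":0,"z":0.358,"wx":0,"wy":0,"wz":0,"jaw":15}]'
```

```text
time: 20.8
tcp_pos: [0.5374, 0.2188, 0.1221]
ee_rot: [2.076, 2.358, 0.001]
ft_force: [-0.4, -0.3, -0.5]
finger_gap: 0.0232
gripper_force: 78.9
```

```bash
python3 -m handwheel '[{"x":0,"y":0,"z":0,"wx":0,"wy":0,"wz":0,"jaw":85},{"x":0,"y":0,"z":0,"wx":0,"wy":0,"wz":0,"jaw":85},{"x":0,"y":0,"z":0,"wx":0,"wy":0,"wz":0,"jaw":85},{"x":0,"y":0,"z":0,"wx":0,"wy":0,"wz":0,"jaw":85},{"x":0,"y":0,"z":0,"wx":0,"wy":0,"wz":0,"jaw":85},{"x":0,"y":0,"z":0,"wx":0,"wy":0,"wz":0,"jaw":85},{"x":0,"y":0,"z":0,"wx":0,"wy":0,"wz":0,"jaw":85},{"x":0,"y":0,"z":0,"wx":0,"wy":0,"wz":0,"jaw":85}]'
```

```text
time: 21.8
tcp_pos: [0.5372, 0.2187, 0.1217]
ee_rot: [-2.076, -2.358, 0.0]
ft_force: [-0.1, 0.2, -0.6]
finger_gap: 0.0851
gripper_force: 0.0
```

Released. I'll retreat up and check.

```bash
python3 -m handwheel '[{"x":0,"y":0,"z":-0.1,"wx":0,"wy":0,"wz":0,"jaw":85},{"x":0,"y":0,"z":-0.3,"wx":0,"wy":0,"wz":0,"jaw":85},{"x":0,"y":0,"z":-0.6,"wx":0,"wy":0,"wz":0,"jaw":85},{"x":0.3,"y":-0.3,"z":-0.6,"wx":0,"wy":0,"wz":0,"jaw":85},{"x":0.6,"y":-0.6,"z":-0.6,"wx":0,"wy":0,"wz":0,"jaw":85},{"x":0.8,"y":-0.9,"z":-0.6,"wx":0,"wy":0,"wz":0,"jaw":85},{"x":0.8,"y":-0.9,"z":-0.6,"wx":0,"wy":0,"wz":0,"jaw":85},{"x":0.8,"y":-0.9,"z":-0.6,"wx":0,"wy":0,"wz":0,"jaw":85}]'; python3 - <<'E'
from h import *
s=cams.capture("scene")[:,:,::-1];t=cams.capture("top")[:,:,::-1]
a=crop("s",s,205,185,100,75,4);b=crop("s",s,385,155,100,75,4)
c=crop("t",t,325,155,100,75,4);d=crop("t",t,160,180,100,75,4)
cv2.imwrite("pics/c6.png",np.vstack([np.hstack([a,b]),np.hstack([c,d])]))
E
```

```text
time: 22.8
tcp_pos: [0.3358, 0.3561, 0.2422]
ee_rot: [-2.07, -2.362, -0.001]
ft_force: [0.5, -0.4, 0.4]
finger_gap: 0.0848
gripper_force: 0.0
```

View pics/c6.png

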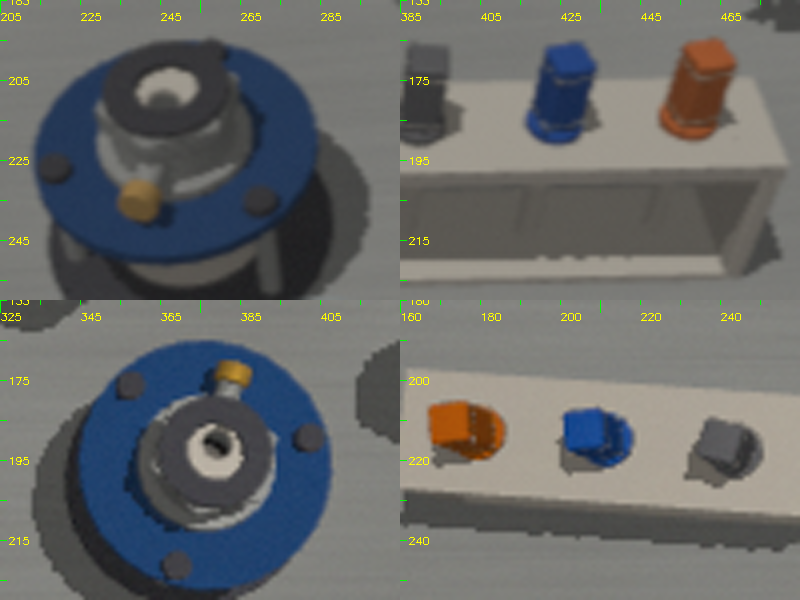

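The blue rod hangs as before, at about (427,170) in the scene view and (206,213) in the top view. The other rods look unmoved. Through the ring hole at about (379,191) the bore is now empty, with no bronze showing. I'm handing in.

```bash
python3 -c "
from cell import robot
print(robot.hand_in())"
```

```text
the job is handed in; nothing more can be done
None
```

I pushed the element out of the housing (about 12 N steady, about 13.5 N at the tip by my estimate), hung the blue rod back in its own hole and handed the job in at about 23 s; the cup was hidden from the cameras, so I infer the drop from the force falling to zero and the bore looking empty.

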